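# Set the iris ring of the blue inspection lens

### The job

Two inspection cameras look up from the worktop, one lens with a blue band and one with an orange band. Turn the slim iris ring of the blue lens until its red-headed pointer screw stands over the green mark, then let go. Do not touch the fixed rings directly above and below the iris ring, and leave the orange lens's setting as it is.

Things in the scene. Friction and masses are not known exactly. Their poses are not given: they have to be found in the camera images.
- blue_front: Fixed upper ring of the blue lens, 44 mm diameter, 94 to 108 mm above the worktop, blue band and bezel. Origin on the lens's upright axis at its underside, 5 mm above the middle of the iris ring; z up. From the axis the green mark lies toward its own -x: a dash on the bezel and a 15 x 8 mm stripe on the flange below (white ticks: other settings). Not to be touched.
- blue_collar: Fixed lower ring of the blue lens: black scale flange, 92 mm diameter, 52 to 58 mm above the worktop, then a bare collar, 44 mm diameter, up to 84 mm. Origin on the axis at its underside (52 mm), axes as blue_front. Not to be touched. Below it a dark camera head, 76 x 76 mm, on a plate, 100 x 100 x 10 mm, screwed down.
- blue_iris (a joint): Angle of the blue lens's slim knurled iris ring, 56 mm diameter, 84 to 94 mm above the worktop. 0: pointer screw (5 mm thick, level, red head 11 mm thick, reaching 46 mm from the axis) over the green mark; positive is counter-clockwise from above. The screw points along blue_front's -x turned by this angle. Starts at -1.4 to -0.5; stops at +-1.5; friction 0.06 N m, stays where left.
- orange_screw (a point): Red head of the pointer screw on the iris ring of the orange lens, 41.5 mm from that lens's axis and 89 mm above the worktop. That lens is like the blue one in all but its orange band and stands at least 0.26 m from it, axis to axis. To be left as it is. (A tall microscope stands at the right of the worktop, about 0.51 m ahead of the robot and 0.64 m to its right, close to where the arm may start.)
Mind the look-alikes: they are no part of the job. What is shaped like the part that bears blue_front but turquoise or yellow is not meant.

How it is judged:
By the outcome, as a careful person would: the job done as asked, in the order asked, and still so for the second after the job is handed in, with the robot touching nothing.
It also fails if it takes over 35 s, if anything falls off the work surface, if the arm or the gripper's body presses on something with over 40 N, if the wrist force passes 120 N, or if a joint passes its speed limit or range.

### The arm

A 7-joint arm with a two-finger parallel gripper is mounted at the origin on a cart in front of the work surface, level with it; the furniture and walls round the work are solid. World frame = base frame: x ahead of the robot, y to its left, z up, the work surface at z = 0. Lengths are in m, angles in rad, forces in N, time in s.
With the tool pointing down it reaches from about 0.425 to 1.025 m from the base axis. Payload 3.6 kg.
Tool frame: the origin (TCP) lies midway between the tips of the shut fingers; the grasp point (between the pads) lies 19 mm behind it; z points along the fingers, y is the line along which they close (so a half turn about z gives the same grasp; the last joint's range is limited). The gripper opens to 85 mm and grips with 20 to 120 N. Pads are 22 mm wide; open, the fingers measure 114 mm over their backs; the gripper's body (76 mm by 85 mm) begins 54 mm behind the grasp point. The pads swing forward as they close: fully open they stand 13 mm farther back than shut.
Start: joints at [-1.407, 0.591, 0.048, 1.609, -0.033, 0.943, -0.034], TCP at [0.185, 0.701, 0.211] pointing down, gripper open.
Joint ranges: [-2.69, 2.69], [-0.47, 2.24], [-1.27, 1.36], [0.19, 2.51], [-1.53, 4.68], [0.08, 2.07], [-3.09, 3.09]. Speed limits (rad/s): [2.57, 2.57, 3.14, 3.14, 3.14, 3.14, 3.14].

### API

Orientations are given as a rotation vector (axis times angle).
In Python, from plant import env gives the robot as it stands.
- The arm moves only by the shell command python3 -m crank 'ROWS' [FORCE]. ROWS is JSON, a list of rows, each a list of 3 entries, a list of its own where there are three numbers: the turn, a rotation vector about the tool's x, y, z in units of 2 pi rad (1.0 is 2 pi rad), then the shift along the tool's x, y, z in units of 250 mm (1.0 is 250 mm), then the opening, from -1 (shut) to 1 (fully open). In form: [[[wx, wy, wz], [x, y, z], claw], ...]. A call has 1 to 5 rows; each row is the pose to reach, as a shift and turn from the pose commanded when the call began, along the tool's axes at that moment, turning the shorter way round; what a row does not reach only later rows make up. A row lasts 1/8 s, in which the tool goes at most 62.5 mm and 10.7 degrees, less where a joint would pass 70% of its speed; a pose out of reach is approached as far as the arm can. A call with a number of a shift or a turn outside -1 to 1 is refused whole. A call with a gripper value outside its range is refused whole. The fingers move at their own pace and stop on an object; FORCE is the grip in N (left out, the last holds). Time passes only in rows, so rows that repeat a pose let the fingers close. It gives the time, the measured TCP pose, the force, the opening and the grip force at its end, in the units of the state.
- env.sense(): the state, without advancing time (a new reading comes with each control period).
- env.snapshot(name): name is "scene" or "side" or "wrist"; returns the picture (420x560x3 uint8, red, green, blue); there is no depth.
- env.camera_model(name): a dict with "fovy" (degrees; the focal length in pixels is half the picture's height over the tangent of half this angle, whatever the lens; pixels are square), "cx", "cy" (the principal point, pixels), "R" (3x3) and "t" (3): a world point X has camera coordinates R X + t. Camera axes: x right, y down, z forward; pixel columns grow to the right and rows downward; lengths in m; the calibration is good to about 2 mm. A picture is of the moment at which its call begins: read the wrist's pose just before it. camera_model takes no time and is no camera call; for the wrist camera it gives the pose at the moment of the call.
- env.sign_off(): hands the job in; it is judged then, once.
The state is a dict: "time_s": time; "qpos": joint angles; "joint_velocities": joint speeds; "tau": joint torques, N m; "tcp_pos": TCP position; "tcp_rot": TCP orientation; "wrist_force": force on the tool from outside, world axes, zero at the start; "moment": the same for the moment, N m; "finger_gap": opening from 0.0 (shut) to 1.0 (fully open); "finger_force": force on a finger pad.
Only numpy, scipy, OpenCV 4.12 (cv2) and the standard library are available. Lean on these libraries where they do the work, as an engineer would, in place of code of your own. Each camera call takes 0.05 s, during which the arm holds its last target. There are 200 camera calls.

## Working session

There is one attempt and no reset: what is moved stays moved. The work goes in short steps, Python scripts to look and compute and a shell command to move; the robot and the scene stay as the last step left them, time stands still between calls to the robot, and variables do not carry over. Pictures are saved under pics/ and viewed, at most 10 in all, crops included, and the job is handed in when it is done.

```bash
mkdir -p pics; cat > h.py <<'E'
from plant import env
import numpy as np, cv2
from scipy.spatial.transform import Rotation as Rn
def snap(n,f):
    m=env.camera_model(n); im=env.snapshot(n); cv2.imwrite('pics/'+f+'.png',im[:,:,::-1]); return im,m
def ray(m,u,v):
    f=210/np.tan(np.radians(m['fovy'])/2); R=np.array(m['R']);t=np.array(m['t'])
    d=R.T@np.array([(u-m['cx'])/f,(v-m['cy'])/f,1]); return -R.T@t,d
def onz(m,u,v,z):
    o,d=ray(m,u,v); return o+d*(z-o[2])/d[2]
def proj(m,X):
    f=210/np.tan(np.radians(m['fovy'])/2); c=np.array(m['R'])@X+np.array(m['t']); return c[:2]/c[2]*f+[m['cx'],m['cy']]
E
python3 - <<'E'
from h import *
a,m=snap('scene','s1');b,n=snap('side','d1')
cv2.imwrite('pics/both.png',cv2.resize(np.vstack([a,b])[:,:,::-1],None,fx=.71,fy=.71))
for k in (m,n): print(k['fovy'],np.round(-np.array(k['R']).T@k['t'],3))
s=env.sense();print(s['tcp_pos'],s['tcp_rot'],s['qpos'],s['time_s'])
E
```

```text
55.93316201198808 [-0.538 -0.312  0.786]
56.47728524478012 [ 0.054 -0.653  0.823]
[0.18463556 0.70028102 0.21005632] [-0.40366232 -3.11542262  0.00317191] [-1.40651896  0.59202374  0.04832934  1.60970001 -0.03329147  0.94269722
 -0.03368936] 0.1
```

View pics/s1.png

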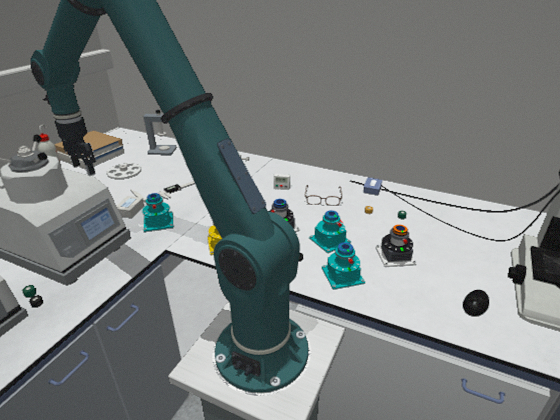

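View pics/d1.png

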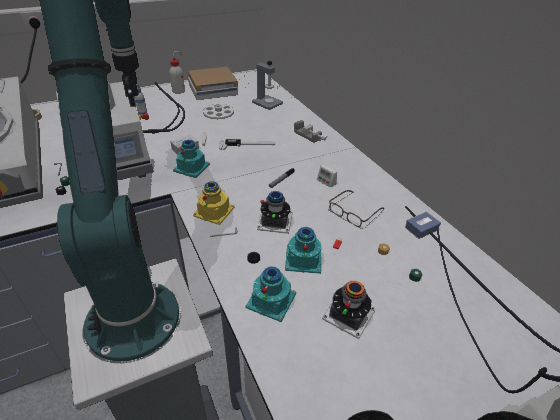

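The side view shows candidates: the dark body with the blue band at (276,210), the dark body with the orange band at (352,300), turquoise ones at (190,157), (305,245) and (271,290), and a yellow one at (213,200). The dark blue-banded one at (276,210) fits the description. I'll enlarge it to confirm.

```bash
python3 - <<'E'
from h import *
b=cv2.imread('pics/d1.png'); c=b[180:240,240:320]; cv2.imwrite('pics/c1.png',cv2.resize(c,None,fx=9,fy=9,interpolation=cv2.INTER_CUBIC))
m=env.camera_model('side')
print(onz(m,276,196,.108),onz(m,352,287,.108))
hsv=cv2.cvtColor(b,cv2.COLOR_BGR2HSV)
for nm,lo,hi in (('red',(0,150,90),(8,255,255)),('green',(50,150,80),(75,255,255)),('blue',(100,120,60),(125,255,255))):
    k=cv2.inRange(hsv,lo,hi); N,_,st,ce=cv2.connectedComponentsWithStats(k)
    for i in range(1,N):
        if st[i,4]>4 and 240<ce[i][0]<380 and 170<ce[i][1]<330: print(nm,st[i],ce[i].round(1),onz(m,*ce[i],.089).round(3))
E
```

```text
[0.4737013  0.17254168 0.108     ] [ 0.48359072 -0.21132986  0.108     ]
red [261 201   3   2   5] [262.2 201.4] [0.435 0.188 0.089]
red [334 240   7   9  44] [337.  243.8] [ 0.542 -0.06   0.089]
red [304 246   3   2   6] [305.  246.5] [ 0.459 -0.034  0.089]
red [263 288   4   4  12] [264.4 289.2] [ 0.302 -0.118  0.089]
red [345 302   5   5  14] [347.4 303.9] [ 0.457 -0.236  0.089]
green [272 214   3   4  10] [273.2 215.5] [0.437 0.115 0.089]
green [305 235   2   3   5] [305.6 235.8] [0.481 0.002 0.089]
green [303 253   3   4  12] [304.  254.5] [ 0.443 -0.058  0.089]
green [267 276   3   3   6] [268.2 277.3] [ 0.326 -0.089  0.089]
green [351 291   2   3   5] [351.4 291.8] [ 0.485 -0.211  0.089]
green [263 295   5   5  17] [264.6 296.9] [ 0.293 -0.139  0.089]
green [342 309   5   5  16] [344.4 311.2] [ 0.44  -0.25   0.089]
blue [269 191  14  10  65] [275. 195.] [0.484 0.2   0.089]
blue [275 199   7   3   9] [277.4 200.1] [0.48  0.174 0.089]
blue [298 227  16  13 126] [305.7 233. ] [0.487 0.011 0.089]
blue [263 267  18  16 160] [271.6 274. ] [ 0.338 -0.083  0.089]
blue [351 284   9   7  45] [355.1 287. ] [ 0.502 -0.203  0.089]
```

View pics/c1.png

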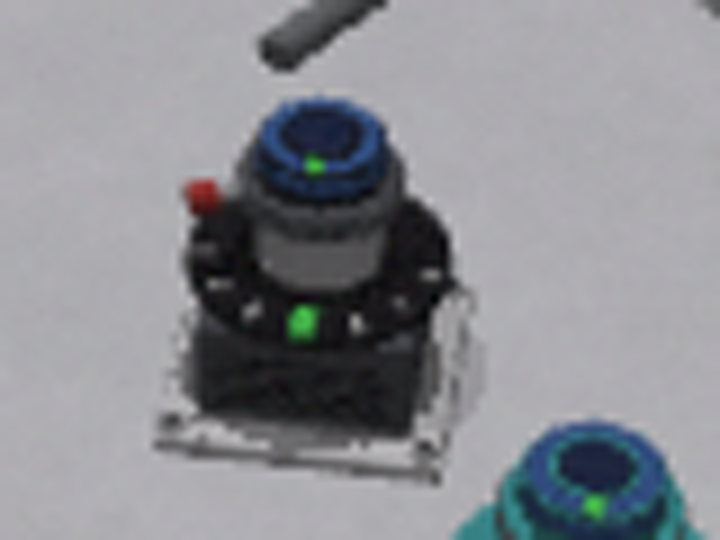

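The crop confirms it: a dark body with a blue band, the red head to the left at crop (202,195), the green dash at (315,165) and the green stripe at (303,322). The orange lens is at side (352,300). Next I'll work out the geometry and a pose above it.

```bash
cat >> h.py <<'E'
def go(p,yaw):
    """relative move so tool points down at p with tool y along world angle yaw (mod pi, nearest)"""
    s=env.sense(); R=Rn.from_rotvec(s['tcp_rot']); best=None
    for k in (0,np.pi):
        y=np.array([np.cos(yaw+k),np.sin(yaw+k),0]);z=np.array([0,0,-1.]);x=np.cross(y,z)
        T=Rn.from_matrix(np.c_[x,y,z]); w=(R.inv()*T).as_rotvec()
        print('turn',(w/2/np.pi).round(4),'deg',np.degrees(np.linalg.norm(w)).round(1))
    print('shift',(R.inv().apply(np.array(p)-s['tcp_pos'])/.25).round(4),'q',np.round(s['qpos'],2),'t',s['time_s'])
E
python3 - <<'E'
from h import *
m=env.camera_model('side')
ax=np.mean([onz(m,275.7,195,.108)[:2]],0)
st=onz(m,273.4,215.7,.058)[:2]; dash=onz(m,240+315/9,180+165/9,.108)[:2]; rd=onz(m,262.3,201.6,.089)[:2]
print('ax',ax,'stripe',st,'dash',dash,'red',rd)
a=lambda v:np.arctan2(v[1],v[0])
print(a(st-ax),np.hypot(*(st-ax)),a(dash-ax),a(rd-ax),np.hypot(*(rd-ax)))
print('yellow',onz(m,211,187,.108),'turq',onz(m,305,233,.108))
go([rd[0],rd[1],.22],a(rd-ax)+np.pi/2)
w=env.camera_model('wrist');R=Rn.from_rotvec(env.sense()['tcp_rot']);C=-np.array(w['R']).T@w['t']
print('cam in tool',R.inv().apply(C-env.sense()['tcp_pos']),'axis',R.inv().apply(np.array(w['R'])[2]),w['fovy'])
print('toolaxes\n',R.as_matrix().round(2))
E
```

```text
ax [0.47502474 0.17731616] stripe [0.45354118 0.14638188] dash [0.46604615 0.16359631] red [0.43516228 0.18668154]
-2.177815107369634 0.037662613756329275 -2.1502751788260417 2.9108353625166377 0.040947851144338736
yellow [0.31179722 0.29506306 0.108     ] turq [ 0.47368547 -0.0050338   0.108     ]
turn [0.     0.0005 0.4957] deg 178.5
turn [-0.0003  0.     -0.0043] deg 1.5
shift [-1.4926 -1.7312 -0.0361] q [-1.41  0.59  0.05  1.61 -0.03  0.94 -0.03] t 0.1
cam in tool [ 0.06482573  0.00086716 -0.16327303] axis [-0.25935092  0.00097965  0.96578266] 71.55807155391656
toolaxes
 [[-0.97  0.25 -0.  ]
 [ 0.25  0.97 -0.  ]
 [-0.   -0.   -1.  ]]
```

```bash
R1='x'; python3 -m crank '[[[0,0,0],[-0.15,-0.17,-0.04],1],[[0,0,0],[-0.3,-0.35,-0.04],1],[[0,0,0],[-0.45,-0.52,-0.04],1],[[0,0,0],[-0.6,-0.69,-0.04],1],[[0,0,0],[-0.75,-0.86,-0.04],1]]' 20
python3 -m crank '[[[0,0,0],[-0.15,-0.17,0],0],[[0,0,0],[-0.3,-0.35,0],0],[[0,0,0],[-0.45,-0.52,0],0],[[0,0,0],[-0.6,-0.7,0],0],[[0,0,0],[-0.74,-0.87,0],0]]' 20
python3 -m crank '[[[0,0,0],[0,0,0],0],[[0,0,0],[0,0,0],0]]'
python3 - <<'E'
from h import *
a,w=snap('wrist','w1'); s=env.sense(); print(s['tcp_pos'],s['qpos'],s['time_s'],s['finger_gap'])
E
```

```text
time_s: 0.72
tcp_pos: [0.3119, 0.4434, 0.2209]
tcp_rot: [0.404, 3.115, -0.001]
wrist_force: [0.6, -0.1, 0.2]
finger_gap: 1.0
finger_force: 0.0
time_s: 1.35
tcp_pos: [0.4352, 0.1859, 0.221]
tcp_rot: [0.404, 3.115, -0.0]
wrist_force: [1.3, 0.3, -0.2]
finger_gap: 0.5
finger_force: 0.0
time_s: 1.6
tcp_pos: [0.4345, 0.1882, 0.221]
tcp_rot: [-0.404, -3.115, -0.0]
wrist_force: [-0.3, 0.8, 0.3]
finger_gap: 0.499
finger_force: 0.0
[0.43420715 0.18902618 0.22095614] [-0.63089201  0.2647301   0.15219871  2.1552035  -0.0607575   0.7257387
  0.87636284] 1.65 0.5002812350014831
```

View pics/w1.png

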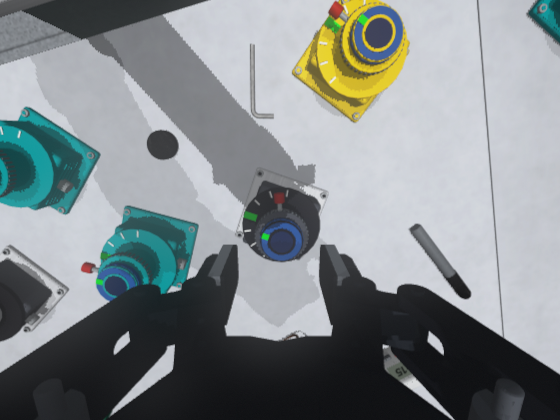

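The wrist picture shows the blue lens: bezel at (282,240), red head at (279,198), and the green stripe at (250,216), all between the open fingers.

```bash
python3 - <<'E'
from h import *
m=env.camera_model('wrist'); b=cv2.imread('pics/w1.png'); hsv=cv2.cvtColor(b,cv2.COLOR_BGR2HSV)
def c(lo,hi):
    k=cv2.inRange(hsv,lo,hi); k[:, :235]=0;k[:,330:]=0;k[:165]=0;k[270:]=0
    N,_,st,ce=cv2.connectedComponentsWithStats(k)
    return sorted([(st[i,4],ce[i].round(1).tolist(),st[i,:4].tolist()) for i in range(1,N) if st[i,4]>3])[::-1]
r=c((0,150,70),(8,255,255));g=c((50,130,70),(75,255,255));bl=c((100,110,50),(125,255,255))
print(r,g,bl)
k=cv2.inRange(hsv,(100,110,50),(125,255,255));k[:,:235]=0;k[:,330:]=0;k[:165]=0;k[270:]=0
pts=cv2.convexHull(cv2.findNonZero(k));e=cv2.fitEllipse(pts);print(e)
x,y,w,h=bl[0][2]
ax=onz(m,*e[0],.106)[:2]; rd=onz(m,*r[0][1],.0915)[:2]; a=lambda v:np.arctan2(v[1],v[0])
print('ax',ax,'red',rd,a(rd-ax),np.hypot(*(rd-ax)))
for q in g:
    for z in (.058,.108):
        p=onz(m,*q[1],z)[:2]; print(z,p,a(p-ax),np.hypot(*(p-ax)))
E
```

```text
[] [(np.int32(85), [250.1, 215.8], [244, 211, 13, 10]), (np.int32(44), [264.9, 236.3], [261, 233, 9, 7])] [(np.int32(619), [282.6, 241.2], [261, 223, 41, 38]), (np.int32(12), [291.4, 221.8], [287, 220, 9, 5]), (np.int32(6), [263.0, 228.8], [262, 227, 3, 5]), (np.int32(5), [283.0, 219.0], [281, 219, 5, 1]), (np.int32(4), [297.8, 226.5], [297, 225, 3, 4])]
((281.05450439453125, 239.27520751953125), (41.68221664428711, 41.947486877441406), 130.85133361816406)Traceback (most recent call last):
  File "<stdin>", line 12, in <module>
IndexError: list index out of range
```

```bash
python3 - <<'E'
from h import *
m=env.camera_model('wrist'); b=cv2.imread('pics/w1.png').astype(int)
B,G,Rr=b[...,0],b[...,1],b[...,2]
k=((Rr>90)&(Rr>1.8*G)&(Rr>1.8*B)); k[:,:235]=0;k[:,330:]=0;k[:165]=0;k[270:]=0
ys,xs=np.nonzero(k);print(len(xs),xs.min(),xs.max(),ys.min(),ys.max(),xs.mean(),ys.mean())
a=lambda v:np.arctan2(v[1],v[0])
ax=onz(m,282.5,241,.108)[:2]; rd=onz(m,xs.mean(),ys.mean(),.091)[:2]
print('ax',ax,'red',rd,a(rd-ax),np.hypot(*(rd-ax)))
for u,v,z in ((250.1,215.8,.058),(264.9,236.3,.108)):
    p=onz(m,u,v,z)[:2]; print(z,p,a(p-ax),np.hypot(*(p-ax)))
E
```

```text
81 274 283 194 202 278.8888888888889 197.91358024691357
ax [0.47593927 0.18373446] red [0.43557804 0.19052065] 2.9750144639706733 0.040927756674064224
0.058 [0.45493405 0.15092096] -2.140208501419068 0.03896081603743314
0.108 [0.46658537 0.16785938] -2.1032507757657495 0.018425893955746335
```

```bash
python3 - <<'E'
from h import *
print(env.sense()['tcp_pos']); go([.4326,.1908,.073],2.97+np.pi/2)
E
```

```text
[0.43420715 0.18902618 0.22095614]
turn [-1.000e-04 -1.000e-04  4.866e-01] deg 175.2
turn [ 0.0001 -0.0001 -0.0134] deg 4.8
shift [0.0077 0.0051 0.5918] q [-0.63  0.26  0.15  2.16 -0.06  0.73  0.88] t 1.65
```

```bash
python3 -m crank '[[[0,0,-0.0134],[0.008,0.005,0.15],0],[[0,0,-0.0134],[0.008,0.005,0.3],0],[[0,0,-0.0134],[0.008,0.005,0.45],0],[[0,0,-0.0134],[0.008,0.005,0.592],0],[[0,0,-0.0134],[0.008,0.005,0.592],0]]' 20
python3 - <<'E'
from h import *
a,w=snap('wrist','w2'); s=env.sense(); print(s['tcp_pos'],s['qpos'],s['time_s'],s['finger_gap'])
c=a[100:400,140:420]; cv2.imwrite('pics/w2c.png',cv2.resize(c,None,fx=2,fy=2)[:,:,::-1])
E
```

```text
time_s: 2.28
tcp_pos: [0.4307, 0.1906, 0.0711]
tcp_rot: [-0.266, -3.125, 0.004]
wrist_force: [-0.7, -0.5, 0.5]
finger_gap: 0.497
finger_force: 0.0
[0.43198559 0.1907994  0.07249578] [-0.57058991  0.51956301  0.07845023  2.26953182 -0.1131661   0.35844395
  1.00373913] 2.325 0.49526928918139373
```

View pics/w2c.png

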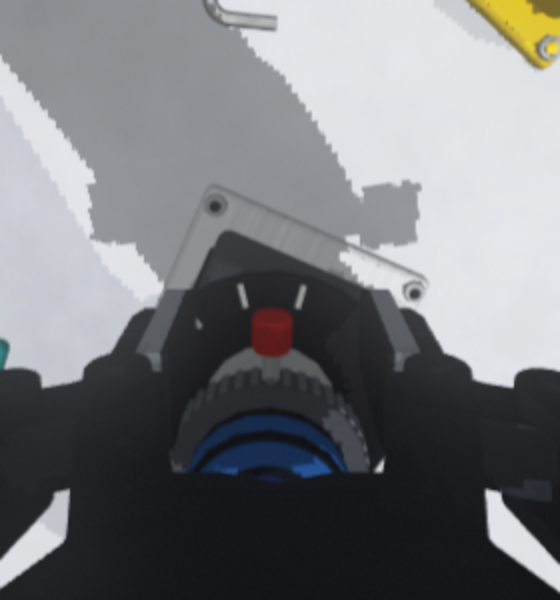

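The red head, at crop (272,333), sits midway between the pads (160–400) and clear of the ring. I'll close on it.

```bash
python3 -m crank '[[[0,0,0],[0,0,0],-1],[[0,0,0],[0,0,0],-1],[[0,0,0],[0,0,0],-1],[[0,0,0],[0,0,0],-1],[[0,0,0],[0,0,0],-1]]' 20
python3 - <<'E'
from h import *
s=env.sense(); p=s['tcp_pos'];R=Rn.from_rotvec(s['tcp_rot']);ax=np.array([.476,.183]);ax=np.array(ax)
v=p[:2]-ax; th=np.arctan2(v[1],v[0]);r=np.hypot(*v);print(p,th,r,s['wrist_force'],s['finger_gap'])
# arc
D=4.143-th%(2*np.pi); print('D',D,np.degrees(D)); P=[]
for d in np.arange(1,11)*D/10:
    q=np.r_[ax+r*np.array([np.cos(th+d),np.sin(th+d)]),.0725]
    print(np.degrees(d).round(1),'wz',(-d/2/np.pi).round(4),(R.inv().apply(q-p)/.25).round(4))
E
```

```text
time_s: 2.95
tcp_pos: [0.4338, 0.1898, 0.0739]
tcp_rot: [0.273, 3.128, 0.001]
wrist_force: [-0.7, -1.0, 7.5]
finger_gap: -0.002
finger_force: 3.5
[0.43381163 0.18976301 0.07388494] 2.982639831692637 0.042727003158033974 [-0.67009508 -0.98154175  7.5403361 ] -0.0018496689402482706
D 1.160360168307363 66.48374035910176
6.6 wz -0.0185 [-0.0014 -0.0198  0.0055]
13.3 wz -0.0369 [-0.0052 -0.0392  0.0055]
19.9 wz -0.0554 [-0.0111 -0.0581  0.0055]
26.6 wz -0.0739 [-0.0192 -0.0762  0.0055]
33.2 wz -0.0923 [-0.0294 -0.0933  0.0055]
39.9 wz -0.1108 [-0.0414 -0.109   0.0055]
46.5 wz -0.1293 [-0.0552 -0.1232  0.0055]
53.2 wz -0.1477 [-0.0705 -0.1358  0.0055]
59.8 wz -0.1662 [-0.0872 -0.1465  0.0055]
66.5 wz -0.1847 [-0.105  -0.1552  0.0055]
```

The fingers shut completely without holding the head, so I'll look.

```bash
python3 - <<'E'
from h import *
a,w=snap('wrist','w3'); s=env.sense(); print(s['wrist_force'],s['finger_gap'],s['finger_force'])
d,m=snap('side','d3')
c=cv2.resize(a[130:400,140:420],None,fx=1.9,fy=1.9); e=cv2.resize(d[160:250,225:330],None,fx=4,fy=4)
e=cv2.copyMakeBorder(e,0,c.shape[0]-e.shape[0],0,0,cv2.BORDER_CONSTANT)
im=np.hstack([c,e]); im=cv2.resize(im,None,fx=790/im.shape[1],fy=790/im.shape[1]); cv2.imwrite('pics/v3.png',im[:,:,::-1])
E
```

```text
[-1.33649065 -1.24423564  7.6174218 ] -0.0019591779684994225 3.513669641688466
```

View pics/v3.png

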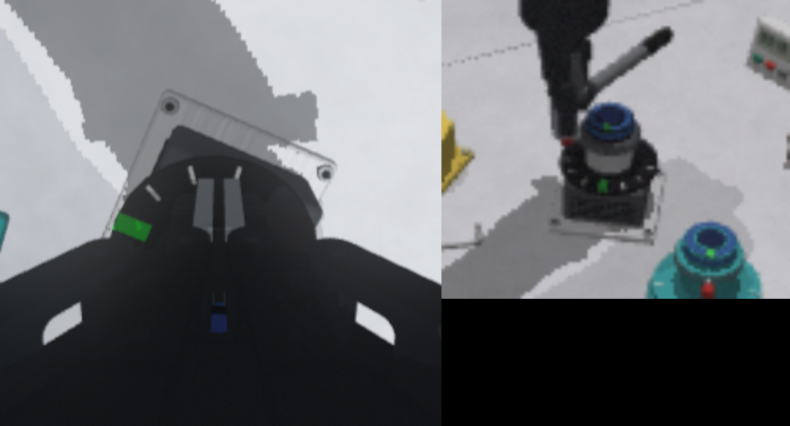

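```bash
python3 - <<'E'
from h import *
m=env.camera_model('side');s=env.sense();p=np.array(s['tcp_pos'])
print('tcp',proj(m,p),'grasp',proj(m,p+[0,0,.019]),'head exp',proj(m,np.array([.434,.190,.089])))
b=cv2.imread('pics/d3.png'); B,G,Rr=[b[...,i].astype(int) for i in range(3)]
k=(Rr>80)&(Rr>1.8*G)&(Rr>1.8*B);k[:,:225]=0;k[:,290:]=0;k[:180]=0;k[230:]=0
ys,xs=np.nonzero(k);print(xs,ys,onz(m,xs.mean(),ys.mean(),.089))
c=b[175:235,235:305];cv2.imwrite('pics/d3c.png',cv2.resize(c,None,fx=10,fy=10,interpolation=cv2.INTER_CUBIC)[:600,:700])
E
```

```text
tcp [261.46439056 205.03576019] grasp [261.45723052 200.13166651] head exp [261.49416525 201.07426004]
[261] [202] [0.43080174 0.18653532 0.089     ]
```

View pics/d3c.png

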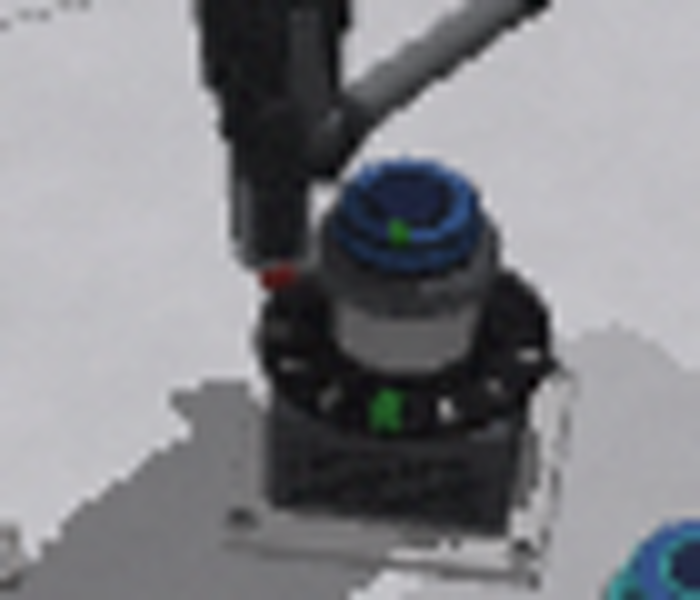

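In the side crop the finger tips end at crop row 265, just above the red head at (277,277). That is higher than the reported TCP, so the pads slid over the head's top. I'll lift, shut and compare the tips with the TCP.

```bash
python3 -m crank '[[[0,0,0],[0,0,0],0],[[0,0,0],[0,0,0],0],[[0,0,0],[0,0,-0.24],0],[[0,0,0],[0,0,-0.24],-1],[[0,0,0],[0,0,-0.24],-1]]' 20
python3 -m crank '[[[0,0,0],[0,0,0],-1],[[0,0,0],[0,0,0],-1]]' 20
python3 - <<'E'
from h import *
m=env.camera_model('side');s=env.sense();p=np.array(s['tcp_pos'])
d,m=snap('side','d4');q=proj(m,p);print(p,s['wrist_force'],s['finger_gap'],q,proj(m,p+[0,0,.019]))
x0,y0=int(q[0])-30,int(q[1])-30;c=cv2.resize(d[y0:y0+60,x0:x0+60],None,fx=9,fy=9,interpolation=cv2.INTER_NEAREST)
o=((q-[x0,y0])*9).astype(int);cv2.circle(c,(int(o[0]),int(o[1])),5,(255,255,0),1)
a,w=snap('wrist','w4');q=proj(w,p);print('wrist tcp',q)
e=cv2.resize(a[140:340,220:340],None,fx=2,fy=2);cv2.circle(e,(int((q[0]-220)*2),int((q[1]-140)*2)),4,(255,255,0),1)
e=cv2.copyMakeBorder(e,0,140,0,0,cv2.BORDER_CONSTANT)
cv2.imwrite('pics/d4c.png',np.hstack([c,e])[:,:,::-1])
E
```

```text
time_s: 3.68
tcp_pos: [0.4327, 0.1893, 0.133]
tcp_rot: [-0.272, -3.13, 0.0]
wrist_force: [0.0, 0.0, 0.2]
finger_gap: 0.082
finger_force: 0.0
time_s: 3.92
tcp_pos: [0.4324, 0.1892, 0.1322]
tcp_rot: [-0.272, -3.128, 0.002]
wrist_force: [-0.9, 0.3, -0.8]
finger_gap: -0.002
finger_force: 0.0
[0.43243609 0.18917982 0.13222973] [-0.85154629  0.27774065 -0.82495734] -0.0021795857058852256 [261.10874313 189.85846549] [261.09749058 184.62347025]
wrist tcp [276.44414715 243.41100363]
```

View pics/d4c.png

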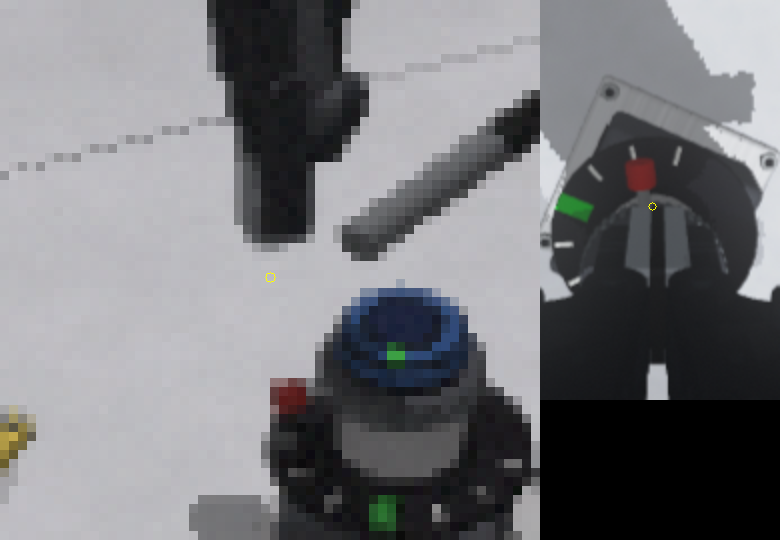

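The shut tips are at crop row 244, about 3.7 px (roughly 13 mm) behind the reported TCP at row 277. I need to go about 13 mm lower than nominal. I'll check the radial offset with the same camera.

```bash
python3 - <<'E'
from h import *
m=env.camera_model('side');w=env.camera_model('wrist');s=env.sense();p=np.array(s['tcp_pos']);R=Rn.from_rotvec(s['tcp_rot'])
tip=onz(m,231+279/9,159+240/9,.1455)[:2]; red=onz(m,231+288/9,159+396/9,.090)[:2]
print('side tip',tip,'tcp',p[:2],'red',red)
a=cv2.imread('pics/w4.png').astype(int);B,G,Q=a[...,0],a[...,1],a[...,2]
k=(Q>80)&(Q>1.8*G)&(Q>1.8*B);k[:,:235]=0;k[:,330:]=0;k[:200]=0;k[270:]=0
ys,xs=np.nonzero(k);rw=onz(w,xs.mean(),ys.mean(),.0925);print('wrist red',rw,'in tool',R.inv().apply(rw-p), xs.min(),xs.max())
k=(G>80)&(G>1.6*Q)&(G>1.6*B);k[:,:220]=0;k[:,330:]=0;k[:200]=0;k[270:]=0
ys,xs=np.nonzero(k);g=onz(w,xs.mean(),ys.mean(),.058);print('green',g,len(xs))
ax=np.array([.476,.183]);f=lambda v:np.arctan2(v[1]-ax[1],v[0]-ax[0]);print(f(rw),f(g),np.hypot(*(rw[:2]-ax)),np.hypot(*(g[:2]-ax)))
E
```

```text
side tip [0.43594447 0.19055992] tcp [0.43271125 0.18933251] red [0.43377072 0.17855013]
wrist red [0.43448226 0.18380668 0.0925    ] in tool [-0.00274431 -0.0050981   0.03996911] 263 277
green [0.45513824 0.14955508 0.058     ] 161
3.1221653039504043 -2.128506709878529 0.04152558100937527 0.03941796213615773
```

```bash
python3 -m crank '[[[0,0,-0.022],[0.004,-0.026,0],0],[[0,0,-0.022],[0.004,-0.026,0],0],[[0,0,-0.022],[0.004,-0.026,0.15],0],[[0,0,-0.022],[0.004,-0.026,0.288],0],[[0,0,-0.022],[0.004,-0.026,0.288],0]]' 20
python3 -m crank '[[[0,0,0],[0,0,0],-1],[[0,0,0],[0,0,0],-1],[[0,0,0],[0,0,0],-1],[[0,0,0],[0,0,0],-1]]' 20
python3 - <<'E'
from h import *
s=env.sense(); p=s['tcp_pos'];R=Rn.from_rotvec(s['tcp_rot']);ax=np.array([.476,.183])
v=p[:2]-ax; th=np.arctan2(v[1],v[0])%(2*np.pi);r=np.hypot(*v);y=R.as_matrix()[:,1];print(p,th,'yaw',np.arctan2(y[1],y[0])+np.pi/2,r,s['finger_gap'])
a,w=snap('wrist','w5')
D=4.15-th; print('D',D)
for d in np.arange(1,11)*D/10:
    q=np.r_[ax+r*np.array([np.cos(th+d),np.sin(th+d)]),p[2]]
    print((-d/2/np.pi).round(4),(R.inv().apply(q-p)/.25).round(4)[:2])
E
```

```text
time_s: 4.65
tcp_pos: [0.4295, 0.1828, 0.0593]
tcp_rot: [-0.058, -3.137, 0.004]
wrist_force: [-0.7, 0.1, -0.1]
finger_gap: 0.501
finger_force: 0.0
time_s: 5.15
tcp_pos: [0.4319, 0.1837, 0.062]
tcp_rot: [0.056, 3.139, 0.002]
wrist_force: [-0.4, -0.9, 7.3]
finger_gap: 0.11
finger_force: 19.8
[0.43189363 0.18365198 0.06203744] 3.126811800802502 yaw 3.10579025201242 0.04411118350785753 0.1096457133893137
D 1.0231881991974983
-0.0163 [-0.0013 -0.018 ]
-0.0326 [-0.0044 -0.0358]
-0.0489 [-0.0094 -0.0531]
-0.0651 [-0.016  -0.0699]
-0.0814 [-0.0244 -0.0859]
-0.0977 [-0.0343 -0.1009]
-0.114 [-0.0458 -0.1149]
-0.1303 [-0.0586 -0.1276]
-0.1466 [-0.0726 -0.139 ]
-0.1628 [-0.0877 -0.1488]
```

The head is gripped, with the gap at 0.11 and 20 N. I'll swing along the arc and raise slightly to relieve the vertical force.

```bash
python3 -m crank '[[[0,0,-0.016],[-0.001,-0.018,-0.006],-1],[[0,0,-0.033],[-0.004,-0.036,-0.006],-1],[[0,0,-0.049],[-0.009,-0.053,-0.006],-1],[[0,0,-0.065],[-0.016,-0.070,-0.006],-1],[[0,0,-0.081],[-0.024,-0.086,-0.006],-1]]' 20
python3 -m crank '[[[0,0,0],[0,0,0],-1]]' 20
python3 - <<'E'
from h import *
s=env.sense(); p=s['tcp_pos'];R=Rn.from_rotvec(s['tcp_rot']);ax=np.array([.476,.183])
v=p[:2]-ax;y=R.as_matrix()[:,1];print(p,np.arctan2(v[1],v[0])%(2*np.pi),(np.arctan2(y[1],y[0])+np.pi/2)%(2*np.pi),np.hypot(*v),s['qpos'],s['wrist_force'],s['moment'],s['finger_gap'])
E
```

```text
time_s: 5.82
tcp_pos: [0.4357, 0.162, 0.0624]
tcp_rot: [0.743, -3.052, -0.001]
wrist_force: [-0.8, 1.1, -3.0]
finger_gap: 0.111
finger_force: 19.9
time_s: 5.95
tcp_pos: [0.436, 0.1614, 0.0625]
tcp_rot: [0.735, -3.054, -0.0]
wrist_force: [0.2, 0.3, -2.0]
finger_gap: 0.111
finger_force: 19.8
[0.43601684 0.16135991 0.06245777] 3.6376778129738936 3.6139759286832724 0.04546368075038902 [-0.39133007  0.5316042  -0.07983304  2.2860114   0.12499654  0.32834374
  1.46458967] [ 0.18128009  0.30463571 -1.9776336 ] [-0.05965566 -0.06619808  0.0859525 ] 0.11114003720041929
```

```bash
python3 -m crank '[[[0,0,-0.016],[-0.001,-0.018,0],-1],[[0,0,-0.033],[-0.006,-0.036,0],-1],[[0,0,-0.049],[-0.012,-0.053,0],-1],[[0,0,-0.065],[-0.019,-0.070,0],-1],[[0,0,-0.081],[-0.028,-0.086,0],-1]]' 20
python3 -m crank '[[[0,0,0],[0,0,0],-1]]' 20
python3 - <<'E'
from h import *
s=env.sense(); p=s['tcp_pos'];R=Rn.from_rotvec(s['tcp_rot']);ax=np.array([.476,.183])
v=p[:2]-ax;y=R.as_matrix()[:,1];print(p,np.arctan2(v[1],v[0])%(2*np.pi),(np.arctan2(y[1],y[0])+np.pi/2)%(2*np.pi),np.hypot(*v),s['wrist_force'],s['finger_gap'])
E
python3 -m crank '[[[0,0,0],[0,0,0],-0.2],[[0,0,0],[0,0,0],-0.1],[[0,0,0],[0,0,-0.1],-0.1],[[0,0,0],[0,0,-0.3],0],[[0,0,0],[0.1,0,-0.4],0]]' 20
python3 - <<'E'
from h import *
env.snapshot('wrist') ; a,w=snap('wrist','w6'); d,m=snap('side','d6')
def meas(im,cm,box,zr):
    B,G,Q=[im[...,i].astype(int) for i in (2,1,0)]
    for nm,k in (('red',(Q>80)&(Q>1.8*G)&(Q>1.8*B)),('green',(G>80)&(G>1.6*Q)&(G>1.6*B))):
        k=k.astype(np.uint8);M=np.zeros_like(k);M[box[2]:box[3],box[0]:box[1]]=1;k*=M
        N,_,st,ce=cv2.connectedComponentsWithStats(k)
        for i in range(1,N):
            if st[i,4]>4: print(nm,st[i,4],ce[i].round(1),[onz(cm,*ce[i],z).round(4)[:2].tolist() for z in (.058,.0925,.108)])
meas(a,w,(150,420,100,330),0);print();meas(d,m,(250,300,180,225),0)
c=cv2.resize(a[100:330,150:420],None,fx=1.6,fy=1.6);e=cv2.resize(d[180:240,240:305],None,fx=5.5,fy=5.5,interpolation=cv2.INTER_CUBIC)
e=cv2.copyMakeBorder(e,0,c.shape[0]-e.shape[0],0,0,cv2.BORDER_CONSTANT);cv2.imwrite('pics/v6.png',np.hstack([c,e])[:,:,::-1])
E
```

```text
time_s: 6.58
tcp_pos: [0.45, 0.1448, 0.0623]
tcp_rot: [1.482, -2.765, 0.0]
wrist_force: [-3.4, -0.3, 0.4]
finger_gap: 0.114
finger_force: 20.0
time_s: 6.7
tcp_pos: [0.4506, 0.1444, 0.0623]
tcp_rot: [1.477, -2.769, 0.001]
wrist_force: [-3.4, -2.5, -0.1]
finger_gap: 0.116
finger_force: 20.0
[0.45060577 0.14442541 0.06230097] 4.130190650543925 4.121488069696181 0.04618295658949665 [-3.43143427 -2.50322034 -0.09956273] 0.11593764272336059
time_s: 7.32
tcp_pos: [0.4416, 0.1277, 0.1653]
tcp_rot: [-1.481, 2.762, 0.0]
wrist_force: [0.2, -1.1, 0.6]
finger_gap: 0.501
finger_force: 0.0
red 147 [281.  240.3] [[0.4593, 0.1576], [0.4521, 0.1464], [0.4488, 0.1414]]
green 67 [280.5 228.7] [[0.4531, 0.1472], [0.4466, 0.1373], [0.4437, 0.1329]]
green 63 [281. 275.] [[0.4804, 0.1892], [0.4705, 0.174], [0.466, 0.1672]]

red 8 [273.1 207.1] [[0.4704, 0.1834], [0.4516, 0.1457], [0.4432, 0.1288]]
green 7 [273.3 215. ] [[0.4546, 0.1494], [0.4366, 0.1133], [0.4284, 0.097]]
```

View pics/v6.png

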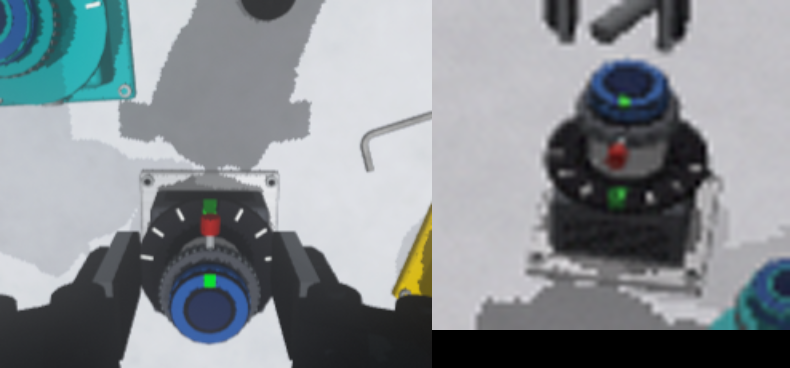

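The picture shows the green dash (281,275), red head (281,240) and green stripe (280.5,229) in line with the bezel centre (280.6), and the gripper open and clear. I'll hand it in.

```bash
python3 -m crank '[[[0,0,0],[0,0,0],0],[[0,0,0],[0,0,0],0]]'; python3 -c "
from plant import env
print(env.sign_off())"
```

```text
time_s: 7.72
tcp_pos: [0.4384, 0.1255, 0.1617]
tcp_rot: [1.483, -2.769, -0.001]
wrist_force: [0.7, -0.2, 0.8]
finger_gap: 0.503
finger_force: 0.0
the job is handed in; nothing more can be done
None
```

The blue iris pointer now stands over the green mark, in line to within about a degree by the wrist camera; the gripper is open and clear, the orange lens was never approached, and I handed the job in at about 7.7 s (the first grasp slid off the screw head and I redid it lower).

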